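# Find the hidden pocket and set the stop key

### The arm

A 6-joint arm with a two-finger parallel gripper is mounted at the origin on a cart in front of the work surface, level with it; the furniture and walls round the work are solid. World frame = base frame: x ahead of the robot, y to its left, z up, the work surface at z = 0. Lengths are in m, angles in rad, forces in N, time in s.
With the tool pointing down it reaches from about 0.375 to 0.975 m from the base axis. Payload 3.8 kg.
Tool frame: the origin (TCP) lies at the very end of the fingers, on their centre line; the grasp point (between the pads) lies 19 mm behind it; z points along the fingers, y is the line along which they close (so a half turn about z gives the same grasp; the last joint's range is limited). The gripper opens to 85 mm and grips with 20 to 120 N. Pads are 22 mm wide; open, the fingers measure 114 mm over their backs; the gripper's body (76 mm by 85 mm) begins 54 mm behind the grasp point. The pads swing forward as they close: fully open they stand 13 mm farther back than shut.
Start: joints at [-1.237, 0.264, 1.604, -0, 1.274, -0.037], TCP at [0.245, -0.629, 0.231] pointing down, gripper open.
Joint ranges: [-2.63, 2.63], [-0.94, 2.18], [0.31, 2.57], [-1.31, 4.45], [0, 2.66], [-2.55, 2.55]. Speed limits (rad/s): [2.57, 2.57, 3.14, 3.14, 3.14, 3.14].

### API

Orientations are given as a rotation vector (axis times angle).
In Python, from workcell import read_state, read_camera, calibration, finish_job gives the robot as it stands.
- The arm moves only by the tool step_arm, never from a script. Its argument "commands" is a list of rows, each an object of numbers: "fingers": the gripper's target within -1 to 1 (shut at 1, half-way at 0, fully open at -1); "dx", "dy", "dz": the shift along the tool's x, y, z in m; "roll": the turn about the tool's z in degrees. In form: [{"fingers": .., "dx": .., "dy": .., "dz": .., "roll": ..}, ...]. A call has 1 to 8 rows; each row is the pose to reach, as a shift and turn from the pose commanded when the call began, along the tool's axes at that moment; what a row does not reach only later rows make up. A row lasts 1/8 s, in which the tool goes at most 62.5 mm and 10.7 degrees, less where a joint would pass 70% of its speed; a pose out of reach is approached as far as the arm can. A call with a gripper value outside its range is refused whole. The fingers move at their own pace and stop on an object; "squeeze" is the grip in N (left out, the last holds). Time passes only in rows, so rows that repeat a pose let the fingers close. It gives the time, the measured TCP pose, the force, the opening and the grip force at its end, in the units of the state.
- read_state(): the state, without advancing time (a new reading comes with each control period).
- read_camera(name): name is "scene" or "top" or "wrist"; returns (picture, depth): 400x640x3 uint8, blue, green, red; 400x640 float32, m along the optical axis (not along the pixel's ray), 0 where there is no reading.
- calibration(name): a dict with "intrinsics" (3x3 intrinsics, pixels), "k1" (the pictures are not rectified: a ray, as slopes to the right and down, at radius r is drawn at 1 + k1 r^2 times it, then the intrinsics apply), "world_to_cam" (4x4, takes a point from world to camera coordinates). Camera axes: x right, y up, looking along -z (the intrinsics and any distortion apply to the point x, -y, -z); pixel columns grow to the right and rows downward; lengths in m; the calibration is good to about 2 mm. A picture is of the moment at which its call begins: read the wrist's pose just before it. calibration takes no time and is no camera call; for the wrist camera it gives the pose at the moment of the call.
- finish_job(): hands the job in; it is judged then, once.
The state is a dict: "time": time; "q": joint angles; "joint_vel": joint speeds; "joint_torque": joint torques, N m; "tool_pos": TCP position; "tcp_rot": TCP orientation; "wrist_force": force on the tool from outside, world axes, zero at the start; "torque": the same for the moment, N m; "width": opening from 0.0 (shut) to 1.0 (fully open); "grip_force": force on a finger pad.
Only numpy, scipy, OpenCV 4.12 (cv2) and the standard library are available. Lean on these libraries where they do the work, as an engineer would, in place of code of your own. Each camera call takes 0.05 s, during which the arm holds its last target. There are 200 camera calls.

### The job

Take the stop key out of its wooden rest, lower its foot into the loading window of the stop track, and drag it lightly along the slot until its toe drops by itself into the pocket hidden under the lip; stop there, let go and leave the key standing upright, fully seated. Keep the foot resting on the slot floor while dragging, work gently (never load the key against the track with more than 40 N), and leave the things lying around where they are.

Things in the scene. Friction and masses are not known exactly. Their poses are not given: they have to be found in the camera images.
- stop_key: Steel stop key, black grip, about 150 g, upright in its rest. Origin: stem axis, at the toe's sole; z up; x, y as the track's when mounted. Toe x -19 to -10, 16 wide (y), z 0 to 9 mm. Above it cross bar 38 (x) x 16 (y), z 9 to 17. Stem 9 (x) x 14 (y). Grip block 24 (x) x 22 (y), z 50 to 90: grip from above, closing along y. Sliding on the floor its origin is 15 mm above the track's, seated 6 mm.
- stop_track: Stop track fixed to the table: wood, two aluminium lips; 62 mm wide (x), y -145 to +140, 49 high. Origin: table level, slot centre line; y along the slot. Insert the key in the window, axes parallel to the track's (toe to -x), drag it to -y. The T-slot under the lips runs y +70 to -66 (closed end): 42 mm wide, z 15 (floor) to 35; slit between the lips 13 mm wide, z 35 to 49, both centred on x 0.
- window (a point): Centre of the floor of the loading window at the track's +y end, 95 mm along y and 15 mm above the track's origin. Open from above, 50 mm along y (y +70 to +120), 42 mm across, walls 20 mm high around it.
- lane (a point): Point on the slot floor in the lane under the -x lip (track x -14, y -10, z 15 mm). Somewhere in this lane is the hidden pocket, 22 mm long (y), 11 mm deep, square-edged; its centre lies up to 35 mm to either side of this point along y and differs every time. Floor and pocket do not move; pressing the sole on them gives about 25 N per mm.
- key_rest: Wooden rest fixed to the table, 66 x 46 mm, 26 mm high, in which the key stands at the start, its axes parallel to the rest's and its origin 8 mm above the rest's. Origin: centre of the underside. The key lifts straight up out of it (clear after 20 mm).
- batten: Bystander: short wooden batten 34 x 200 x 18 mm lying beyond the track. Origin: centre of the underside.
- offcut: Bystander: small wooden block 45 x 50 x 36 mm left of the track. Origin: centre of the underside.
- tape: Bystander: tape measure 32 x 97 x 64 mm left of the track. Origin: centre of the underside.
Mind the look-alikes: they are no part of the job. Of the things that look like the stop_key, the largest one is meant.

How it is judged:
By the outcome, as a careful person would: the job done as asked, in the order asked, and still so for the second after the job is handed in, with the robot touching nothing.
It also fails if it takes over 72 s, if anything falls off the work surface, if the arm or the gripper's body presses on something with over 40 N, if the wrist force passes 120 N, or if a joint passes its speed limit or range.

## Working session

There is one attempt and no reset: what is moved stays moved. The work goes in short steps, Python scripts to look and compute and a tool call to move; the robot and the scene stay as the last step left them, time stands still between calls to the robot, and variables do not carry over. Pictures are saved under pics/ and viewed, at most 10 in all, crops included, and the job is handed in when it is done.

Besides the shell and the picture viewer there is one more tool, called after ">>>" as name([rows], argument=value, ...), one row to a line, values as JSON. step_arm: Moves the arm, as the interface text tells. Its arguments: {"type":"object","properties":{"commands":{"type":"array","items":{"type":"object","properties":{"fingers":{"type":"number"},"dx":{"type":"number"},"dy":{"type":"number"},"dz":{"type":"number"},"roll":{"type":"number"}}}},"squeeze":{"type":"number"}},"required":["commands"]}

```bash
mkdir -p pics; cat > h.py <<'E'
import numpy as np, cv2
from workcell import *
def grab(n):
    c=calibration(n); im,d=read_camera(n); return im,d,c
def pix2w(c,d,u,v,z=None):
    K=np.array(c["intrinsics"]);k=c["k1"];T=np.linalg.inv(np.array(c["world_to_cam"]))
    xd=(u-K[0,2])/K[0,0];yd=(v-K[1,2])/K[1,1];x,y=xd,yd
    for _ in range(10):
        s=1+k*(x*x+y*y);x,y=xd/s,yd/s
    r=T[:3,:3]@np.array([x,-y,-1.]);o=T[:3,3]
    if z is None:
        t=d[int(round(v)),int(round(u))]
    else: t=(z-o[2])/r[2]
    return o+t*r
E
python3 - <<'E'
from h import *
for n in("top","scene"):
    im,d,c=grab(n);cv2.imwrite(f"pics/{n}0.png",im);np.savez(f"{n}0.npz",im=im,d=d,**{k:np.array(v) for k,v in c.items()})
print(read_state())
E
```

```text
{'time': 0.1, 'q': array([-1.23691021e+00,  2.64676492e-01,  1.60524333e+00,  1.28740147e-06,
        1.27369090e+00, -3.69125713e-02]), 'joint_vel': array([ 1.83671638e-03, -7.79178078e-04, -4.04453411e-03, -2.14835084e-04,
        7.71440041e-05,  8.72690819e-04]), 'joint_torque': array([ 1.04608675e-04, -5.16708541e+01, -3.68590486e+01, -8.70474679e-06,
        6.26117908e-03,  1.35437151e-05]), 'tool_pos': array([ 0.24436773, -0.62850665,  0.23008422]), 'tcp_rot': array([-3.08579252e+00, -5.78749666e-01,  4.66763460e-04]), 'wrist_force': array([ 0.74190728, -0.27038566, -0.48089829]), 'torque': array([ 0.01845463, -0.02288638, -0.02740375]), 'grip_force': 0.0, 'width': 1.0030675129148259}
```

View pics/top0.png

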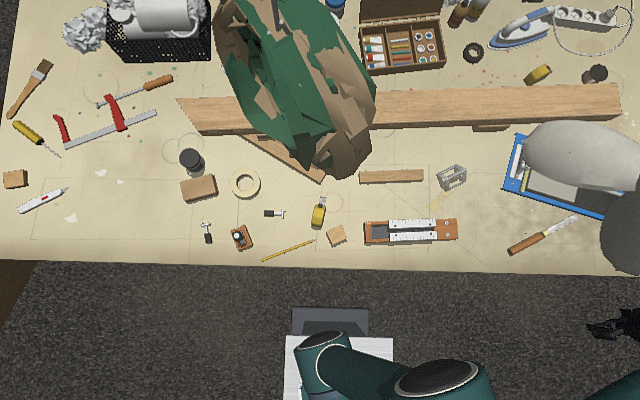

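View pics/scene0.png

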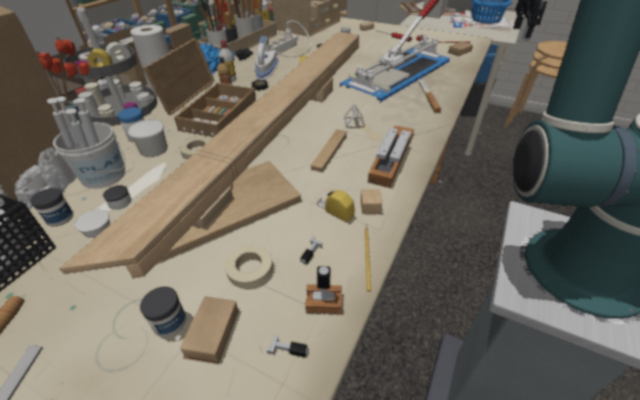

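```bash
python3 - <<'E'
from h import *
im=np.load("top0.npz")["im"];s=np.load("scene0.npz")["im"]
a=cv2.resize(im[195:260,190:290],None,fx=8,fy=8,interpolation=cv2.INTER_CUBIC)[:, :400*2]
b=cv2.resize(im[210:250,355:465],None,fx=7.2,fy=7.2,interpolation=cv2.INTER_CUBIC)
b=cv2.copyMakeBorder(b,0,0,0,800-b.shape[1],cv2.BORDER_CONSTANT)
o=np.vstack([a,b]);print(o.shape);o=cv2.resize(o,None,fx=.7,fy=.7,interpolation=cv2.INTER_AREA)
cv2.imwrite("pics/c1.png",o)
f=np.load("top0.npz");c={k:f[k] for k in("intrinsics","k1","world_to_cam")}
print(c)
for u,v in [(237,236),(241,237),(207,232),(275,213),(377,231),(364,221),(364,243),(457,219),(457,240),(411,231),(411,224)]:
    print(u,v,pix2w(c,f["d"],u,v).round(4))
E
```

```text
(808, 800, 3)
{'intrinsics': array([[406.63828638,   0.        , 322.5620677 ],
       [  0.        , 406.63828638, 207.72869962],
       [  0.        ,   0.        ,   1.        ]]), 'k1': array(-0.00472029), 'world_to_cam': array([[ 0.0269036 , -0.99941542,  0.02109516,  0.04584394],
       [ 0.98872104,  0.02971412,  0.14679163, -0.52705057],
       [-0.14733265,  0.016908  ,  0.98894247, -1.17917911],
       [ 0.        ,  0.        ,  0.        ,  1.        ]])}
237 236 [0.4289 0.2986 0.1034]
241 237 [0.4267 0.2881 0.099 ]
207 232 [0.4449 0.4066 0.0131]
275 213 [0.5089 0.2048 0.0119]
377 231 [ 0.4625 -0.1066  0.0157]
364 221 [ 0.494  -0.0689 -0.0023]
364 243 [ 0.426  -0.0693  0.0011]
457 219 [ 0.5089 -0.3586 -0.003 ]
457 240 [ 0.4435 -0.3567 -0.0018]
411 231 [ 0.4655 -0.2103  0.0154]
411 224 [ 0.4825 -0.2013  0.0539]
```

View pics/c1.png

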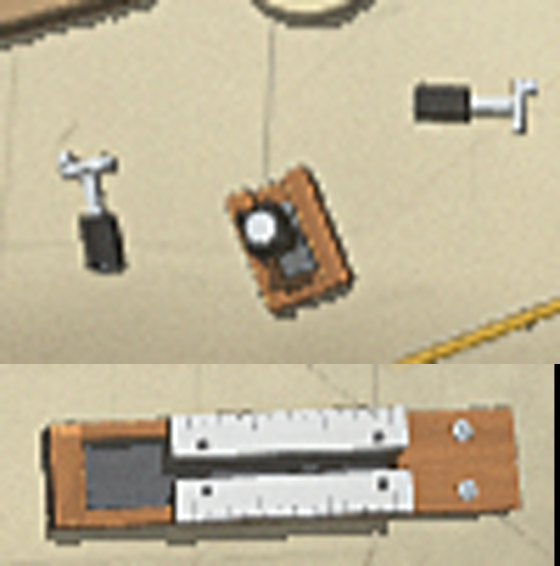

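```bash
cat >> h.py <<'E'
from scipy.spatial.transform import Rotation as Ro
def tool(target=None,yaw_y=None):
    s=read_state();R=Ro.from_rotvec(s["tcp_rot"]).as_matrix();ya=np.degrees(np.arctan2(R[1,1],R[0,1]))
    print("t",round(s["time"],2),"pos",s["tool_pos"].round(4),"yaw_y",ya.round(2),"z",R[:,2].round(4),"F",s["wrist_force"].round(1),"q6",s["q"][5].round(3),"w",round(s["width"],3),s["grip_force"])
    if target is not None: print("d tool",(R.T@(np.array(target)-s["tool_pos"])).round(4))
    if yaw_y is not None: print("roll(+ = world cw)",-((yaw_y-ya+90)%180-90))
    return s,R
E
python3 - <<'E'
from h import *
s,R=tool([0.55,-0.15,0.25],112);print(R.round(3))
tool([0.46,0.20,0.25])
c=calibration("wrist");T=np.linalg.inv(c["world_to_cam"]);print((R.T@(T[:3,3]-s["tool_pos"])).round(3),(R.T@-T[:3,2]).round(3),c["intrinsics"][0][0])
f=np.load("top0.npz");
c={k:f[k] for k in("intrinsics","k1","world_to_cam")}
# crop px -> top px : a scale 5.6, b: 5.04 offset y 364
for x,y in [(230,203),(305,165),(352,282),(278,312)]: print(pix2w(c,0,190+x/5.6,195+y/5.6,0.026).round(4))
for x,y in [(50,424),(516,408),(520,508),(52,525)]: print(pix2w(c,0,355+x/5.04,210+(y-364)/5.04,0.035).round(4))
E
```

```text
t 0.1 pos [ 0.2444 -0.6285  0.2301] yaw_y -68.75 z [-7.0e-04  1.9e-03 -1.0e+00] F [ 0.7 -0.3 -0.5] q6 -0.037 w 1.003 0.0
d tool [ 0.4583 -0.3353 -0.0192]
roll(+ = world cw) -0.7548172761249816
[[ 0.932  0.362 -0.001]
 [ 0.362 -0.932  0.002]
 [ 0.    -0.002 -1.   ]]
t 0.1 pos [ 0.2444 -0.6285  0.2301] yaw_y -68.75 z [-7.0e-04  1.9e-03 -1.0e+00] F [ 0.7 -0.3 -0.5] q6 -0.037 w 1.003 0.0
d tool [ 0.5012 -0.6941 -0.0185]
[ 0.08   0.001 -0.143] [-0.312 -0.     0.95 ] 302.4952125852797
[0.4482 0.3318 0.026 ]
[0.4697 0.2931 0.026 ]
[0.4081 0.2648 0.026 ]
[0.3911 0.3031 0.026 ]
[ 0.487  -0.0672  0.035 ]
[ 0.5047 -0.3463  0.035 ]
[ 0.445  -0.3474  0.035 ]
[ 0.4271 -0.0691  0.035 ]
```

>>> step_arm([
  {"fingers":-1,"dx":0.057,"dy":-0.042,"dz":-0.01},
  {"fingers":-1,"dx":0.114,"dy":-0.084,"dz":-0.019},
  {"fingers":-1,"dx":0.171,"dy":-0.126,"dz":-0.019},
  {"fingers":-1,"dx":0.229,"dy":-0.168,"dz":-0.019},
  {"fingers":-1,"dx":0.286,"dy":-0.21,"dz":-0.019},
  {"fingers":-1,"dx":0.343,"dy":-0.252,"dz":-0.019},
  {"fingers":-1,"dx":0.4,"dy":-0.294,"dz":-0.019},
  {"fingers":-1,"dx":0.458,"dy":-0.335,"dz":-0.019},
])

```text
invalid input
```

```bash
python3 - <<'E'
from h import *
s,R=tool([0.43,0.295,0.22],112)
E
```

```text
t 0.1 pos [ 0.2444 -0.6285  0.2301] yaw_y -68.75 z [-7.0e-04  1.9e-03 -1.0e+00] F [ 0.7 -0.3 -0.5] q6 -0.037 w 1.003 0.0
d tool [ 0.5077 -0.7935  0.0117]
roll(+ = world cw) -0.7548172761249816
```

>>> step_arm([
  {"fingers":-1,"dx":0.05,"dy":-0.036,"dz":-0.01,"roll":0},
  {"fingers":-1,"dx":0.1,"dy":-0.072,"dz":-0.02,"roll":0},
  {"fingers":-1,"dx":0.15,"dy":-0.108,"dz":-0.02,"roll":0},
  {"fingers":-1,"dx":0.2,"dy":-0.144,"dz":-0.02,"roll":0},
  {"fingers":-1,"dx":0.25,"dy":-0.18,"dz":-0.02,"roll":0},
  {"fingers":-1,"dx":0.3,"dy":-0.216,"dz":-0.02,"roll":0},
  {"fingers":-1,"dx":0.35,"dy":-0.252,"dz":-0.02,"roll":0},
  {"fingers":-1,"dx":0.4,"dy":-0.288,"dz":-0.02,"roll":0},
], squeeze=40)

```text
time: 1.1
tool_pos: [0.5136, -0.2138, 0.2509]
tcp_rot: [-3.088, -0.579, 0.001]
wrist_force: [0.1, -1.0, 1.2]
width: 0.997
grip_force: 0.0
```

```bash
python3 - <<'E'
from h import *
s,R=tool([0.43,0.295,0.22],112)
E
```

```text
t 1.1 pos [ 0.5136 -0.2138  0.2509] yaw_y -68.76 z [-3.e-04  0.e+00 -1.e+00] F [ 0.1 -1.   1.2] q6 0.761 w 0.997 0.0
d tool [ 0.1065 -0.5045  0.031 ]
roll(+ = world cw) -0.7592309753622999
```

```bash
python3 - <<'E'
from h import *
im,d,c=grab("wrist");cv2.imwrite("pics/w1.png",im);np.savez("w1.npz",im=im,d=d,**{k:np.array(v) for k,v in c.items()})
E
```

>>> step_arm([
  {"fingers":-1,"dx":0.013,"dy":-0.061,"dz":0.0,"roll":0},
  {"fingers":-1,"dx":0.026,"dy":-0.122,"dz":0.0,"roll":0},
  {"fingers":-1,"dx":0.039,"dy":-0.183,"dz":0.0,"roll":0},
  {"fingers":-1,"dx":0.052,"dy":-0.244,"dz":0.0,"roll":0},
  {"fingers":-1,"dx":0.065,"dy":-0.305,"dz":0.0,"roll":0},
  {"fingers":-1,"dx":0.078,"dy":-0.366,"dz":0.01,"roll":0},
  {"fingers":-1,"dx":0.091,"dy":-0.427,"dz":0.02,"roll":0},
  {"fingers":-1,"dx":0.104,"dy":-0.488,"dz":0.03,"roll":0},
])

```text
time: 2.15
tool_pos: [0.4327, 0.2764, 0.2212]
tcp_rot: [3.088, 0.579, 0.001]
wrist_force: [1.5, 0.5, 0.2]
width: 1.002
grip_force: 0.0
```

```bash
python3 - <<'E'
from h import *
tool([0.43,0.295,0.22],112)
im,d,c=grab("wrist");cv2.imwrite("pics/w2.png",im);np.savez("w2.npz",im=im,d=d,**{k:np.array(v) for k,v in c.items()})
E
```

```text
t 2.15 pos [0.4327 0.2764 0.2212] yaw_y -68.74 z [ 3.e-04 -1.e-04 -1.e+00] F [1.5 0.5 0.2] q6 1.72 w 1.002 0.0
d tool [ 0.0042 -0.0183  0.0012]
roll(+ = world cw) -0.7438546065503715
```

View pics/w1.png

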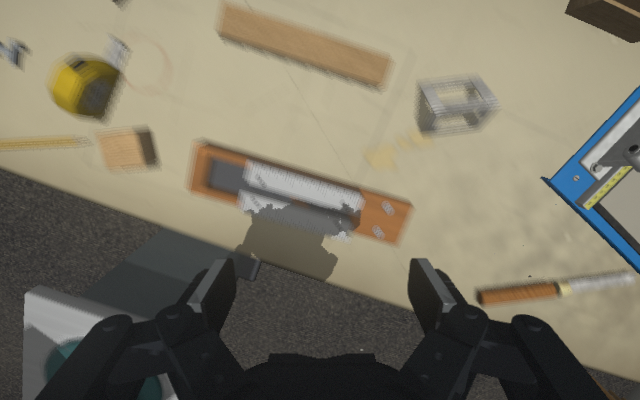

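View pics/w2.png

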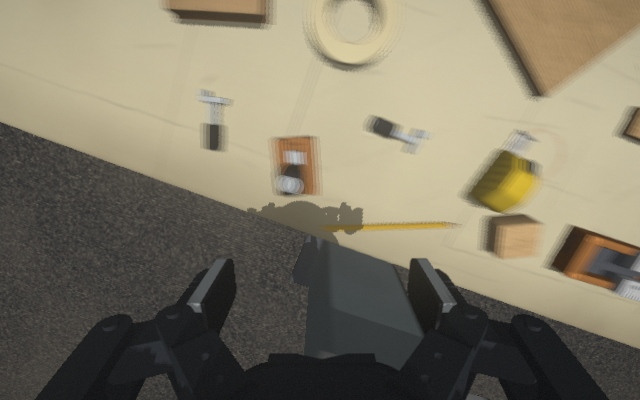

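>>> step_arm([
  {"fingers":-1,"dx":0.0,"dy":-0.02,"dz":0.04,"roll":0},
  {"fingers":-1,"dx":0.0,"dy":-0.02,"dz":0.04,"roll":0},
  {"fingers":-1,"dx":0.0,"dy":-0.02,"dz":0.04,"roll":0},
])

```text
time: 2.58
tool_pos: [0.4265, 0.2928, 0.1819]
tcp_rot: [3.087, 0.579, -0.0]
wrist_force: [0.0, 0.5, 0.6]
width: 0.998
grip_force: 0.0
```

```bash
python3 - <<'E'
from h import *
s,R=tool([0.43,0.295,0.18],112)
im,d,c=grab("wrist");np.savez("w3.npz",im=im,d=d,**{k:np.array(v) for k,v in c.items()})
x0,y0=240,90
cv2.imwrite("pics/w3.png",cv2.resize(im[y0:y0+130,x0:x0+130],None,fx=4.5,fy=4.5,interpolation=cv2.INTER_CUBIC))
# pts near the grip top
P=np.array([[*pix2w(c,d,u,v),u,v] for v in range(60,260) for u in range(200,420) if d[v,u]>0])
m=(np.hypot(P[:,0]-.43,P[:,1]-.297)<.05)
g=P[m&(P[:,2]>.085)&(P[:,2]<.115)];print("grip top",len(g),g.mean(0).round(4),g.min(0).round(4),g.max(0).round(4))
t=P[m&(abs(P[:,2]-.026)<.004)];print("rest top",len(t),cv2.minAreaRect((t[:,:2]*1000).astype(np.float32)))
print("grip rect",cv2.minAreaRect((g[:,:2]*1000).astype(np.float32)))
E
```

```text
t 2.58 pos [0.4265 0.2928 0.1819] yaw_y -68.76 z [-0.e+00 -5.e-04 -1.e+00] F [0.  0.5 0.6] q6 1.754 w 0.998 0.0
d tool [ 0.004  -0.0008  0.0019]
roll(+ = world cw) -0.7603130168357097
grip top 856 [4.343000e-01 3.013000e-01 9.770000e-02 3.137722e+02 1.954755e+02] [4.183e-01 2.871e-01 8.510e-02 3.000e+02 1.790e+02] [4.466e-01 3.144e-01 1.020e-01 3.280e+02 2.120e+02]
rest top 1639 ((432.5118103027344, 300.7413330078125), (65.76142883300781, 45.890933990478516), 24.67622184753418)
grip rect ((432.5319519042969, 300.77777099609375), (24.134475708007812, 21.989395141601562), 24.93042755126953)
```

View pics/w3.png

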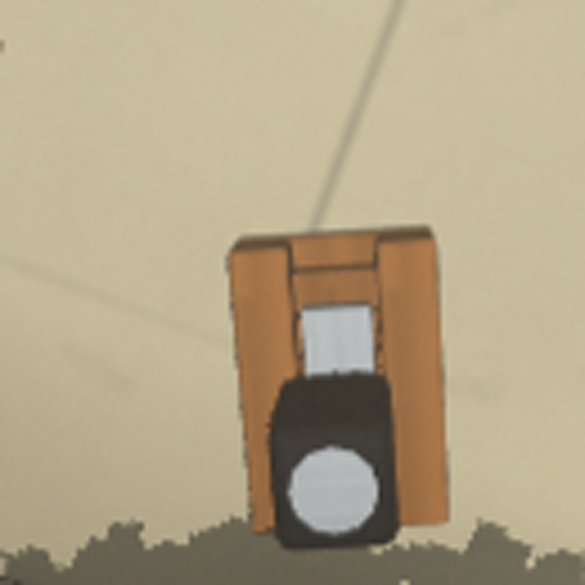

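>>> step_arm([
  {"fingers":-1,"dx":0.0085,"dy":-0.0053,"dz":0.03,"roll":-3.6},
  {"fingers":-1,"dx":0.0085,"dy":-0.0053,"dz":0.07,"roll":-3.6},
  {"fingers":-1,"dx":0.0085,"dy":-0.0053,"dz":0.1,"roll":-3.6},
  {"fingers":-1,"dx":0.0085,"dy":-0.0053,"dz":0.118,"roll":-3.6},
  {"fingers":-1,"dx":0.0085,"dy":-0.0053,"dz":0.118,"roll":-3.6},
  {"fingers":-1,"dx":0.0085,"dy":-0.0053,"dz":0.118,"roll":-3.6},
])

```text
time: 3.38
tool_pos: [0.4336, 0.302, 0.0652]
tcp_rot: [-3.067, -0.675, -0.004]
wrist_force: [0.4, 0.0, -0.7]
width: 0.998
grip_force: 0.0
```

```bash
python3 - <<'E'
from h import *
s,R=tool([0.4325,0.3008,0.064],114.8)
E
```

```text
t 3.38 pos [0.4336 0.302  0.0652] yaw_y -65.18 z [ 0.0024  0.0015 -1.    ] F [ 0.4  0.  -0.7] q6 1.699 w 0.998 0.0
d tool [-0.0015  0.0006  0.0012]
roll(+ = world cw) 0.016339277045972267
```

>>> step_arm([
  {"fingers":0.3,"dx":-0.001,"dy":0.0005,"dz":0.001,"roll":0},
  {"fingers":1,"dx":-0.001,"dy":0.0005,"dz":0.001,"roll":0},
  {"fingers":1,"dx":-0.001,"dy":0.0005,"dz":0.001,"roll":0},
  {"fingers":1,"dx":-0.001,"dy":0.0005,"dz":0.001,"roll":0},
  {"fingers":1,"dx":-0.001,"dy":0.0005,"dz":0.001,"roll":0},
  {"fingers":1,"dx":-0.001,"dy":0.0005,"dz":0.001,"roll":0},
], squeeze=50)

```text
time: 4.12
tool_pos: [0.4317, 0.3009, 0.063]
tcp_rot: [-3.068, -0.676, -0.001]
wrist_force: [-0.7, -0.1, 3.4]
width: 0.252
grip_force: 49.2
```

```bash
python3 - <<'E'
from h import *
for _ in range(1): tool([0.4325,0.3008,0.064],114.8)
E
```

```text
t 4.12 pos [0.4317 0.3009 0.063 ] yaw_y -65.16 z [ 4.e-04  5.e-04 -1.e+00] F [-0.7 -0.1  3.4] q6 1.698 w 0.252 49.18930113315582
d tool [ 0.0007  0.0004 -0.001 ]
roll(+ = world cw) 0.04359048728935022
```

>>> step_arm([
  {"fingers":1,"dx":0,"dy":0,"dz":-0.01,"roll":0},
  {"fingers":1,"dx":0,"dy":0,"dz":-0.025,"roll":0},
  {"fingers":1,"dx":0,"dy":0,"dz":-0.06,"roll":0},
  {"fingers":1,"dx":0,"dy":0,"dz":-0.1,"roll":0},
  {"fingers":1,"dx":0,"dy":0,"dz":-0.12,"roll":0},
  {"fingers":1,"dx":0,"dy":0,"dz":-0.12,"roll":0},
])

```text
time: 4.88
tool_pos: [0.4331, 0.3015, 0.1856]
tcp_rot: [-3.066, -0.675, -0.008]
wrist_force: [1.2, -0.1, -2.1]
width: 0.248
grip_force: 49.0
```

```bash
python3 - <<'E'
from h import *
s,R=tool()
def uv(c,p):
    q=c["world_to_cam"]@np.append(p,1);x,y=q[0]/-q[2],-q[1]/-q[2];k=1+c["k1"]*(x*x+y*y);K=c["intrinsics"];return np.array([K[0][0]*x*k+K[0][2],K[1][1]*y*k+K[1][2]])
key=s["tool_pos"]-[0,0,.05]
im,d,c=grab("wrist");p=uv(c,key);print(p)
cv2.imwrite("pics/w4.png",np.vstack([np.hstack([cv2.resize(i[max(0,int(q[1]-50)):,:][:100,max(0,int(q[0]-50)):][:,:100],(400,400),interpolation=cv2.INTER_CUBIC) for i,q in [(im,p)]+[(a,uv(b,key)) for a,_,b in [grab("scene")]]])]))
E
```

```text
t 4.88 pos [0.4331 0.3015 0.1856] yaw_y -65.15 z [ 0.0048  0.0029 -1.    ] F [ 1.2 -0.1 -2.1] q6 1.698 w 0.248 48.96283149719238
[320.29411595 224.71187717]
```

View pics/w4.png

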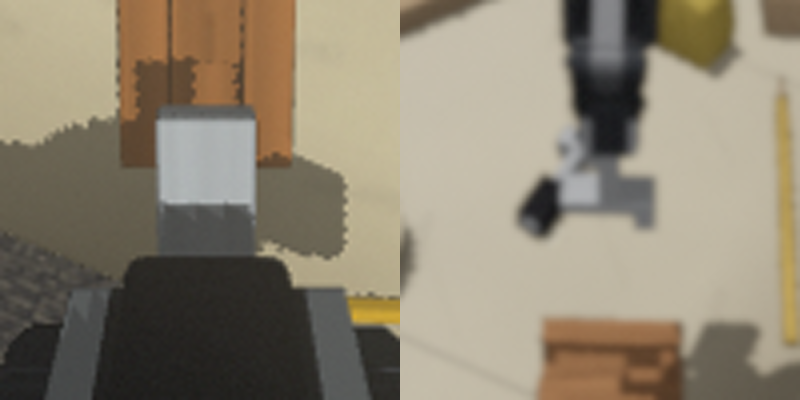

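>>> step_arm([
  {"fingers":1,"dx":-0.018,"dy":0.048,"dz":0,"roll":3},
  {"fingers":1,"dx":-0.037,"dy":0.096,"dz":0,"roll":6},
  {"fingers":1,"dx":-0.055,"dy":0.145,"dz":0,"roll":9},
  {"fingers":1,"dx":-0.073,"dy":0.193,"dz":0,"roll":12},
  {"fingers":1,"dx":-0.092,"dy":0.241,"dz":0,"roll":15},
  {"fingers":1,"dx":-0.11,"dy":0.289,"dz":0,"roll":18},
  {"fingers":1,"dx":-0.128,"dy":0.337,"dz":0,"roll":20},
  {"fingers":1,"dx":-0.146,"dy":0.385,"dz":0,"roll":21.8},
])

```text
time: 5.98
tool_pos: [0.4594, -0.1114, 0.1808]
tcp_rot: [-3.139, -0.081, 0.004]
wrist_force: [1.6, 1.0, -1.5]
width: 0.254
grip_force: 49.5
```

>>> step_arm([
  {"fingers":1,"dx":0,"dy":0,"dz":0,"roll":0},
  {"fingers":1,"dx":0,"dy":0,"dz":0,"roll":0},
  {"fingers":1,"dx":0,"dy":0,"dz":0,"roll":0},
])

```text
time: 6.35
tool_pos: [0.4602, -0.1089, 0.1817]
tcp_rot: [-3.14, -0.086, 0.003]
wrist_force: [0.6, 0.5, -1.5]
width: 0.252
grip_force: 49.8
```

```bash
cat > tr.py <<'E'
from h import *
tool([0.462,-0.11,0.185],93)
im,d,c=grab("wrist");cv2.imwrite("pics/w5.png",im);np.savez("w5.npz",im=im,d=d,**{k:np.array(v) for k,v in c.items()})
def an(d,c,nm):
    P=np.array([pix2w(c,d,u,v) for v in range(0,400) for u in range(0,640) if d[v,u]>0])
    m=(P[:,0]>.40)&(P[:,0]<.55)&(P[:,1]<-.04)&(P[:,1]>-.38)
    P=P[m]
    for a,b in((.046,.052),(.031,.039),(.025,.052)):
        t=P[(P[:,2]>a)&(P[:,2]<b)]
        if len(t)>30: print(nm,a,len(t),cv2.minAreaRect((t[:,:2]*1000).astype(np.float32)),t[:,:2].min(0).round(4),t[:,:2].max(0).round(4),np.median(t[:,2]))
an(d,c,"wrist")
f=np.load("w1.npz");an(f["d"],{k:f[k] for k in("intrinsics","k1","world_to_cam")},"w1")
f=np.load("top0.npz");an(f["d"],{k:f[k] for k in("intrinsics","k1","world_to_cam")},"top")
E
python3 tr.py
```

```text
t 6.35 pos [ 0.4602 -0.1089  0.1817] yaw_y -86.87 z [-1.6e-03  8.0e-04 -1.0e+00] F [ 0.6  0.5 -1.5] q6 1.231 w 0.252 49.819908142089844
d tool [ 0.0018  0.0012 -0.0033]
roll(+ = world cw) 0.13359297792572988
wrist 0.046 7277 ((468.4046630859375, -208.7933349609375), (62.744632720947266, 140.25701904296875), 4.210771560668945) [ 0.4333 -0.2795] [ 0.5039 -0.1369] 0.04931355198406939
wrist 0.031 2382 ((466.465087890625, -174.17141723632812), (61.91926574707031, 210.8740692138672), 4.369471549987793) [ 0.4285 -0.2794] [ 0.5038 -0.067 ] 0.03518563439630104
wrist 0.025 10488 ((465.8800354003906, -174.20071411132812), (62.79518508911133, 210.90493774414062), 4.232560634613037) [ 0.4285 -0.2795] [ 0.5039 -0.067 ] 0.04889725240961823
w1 0.046 4537 ((468.47918701171875, -208.66778564453125), (62.51960372924805, 140.4934844970703), 4.155566692352295) [ 0.4326 -0.2801] [ 0.5043 -0.1371] 0.04929238707018618
w1 0.031 1783 ((466.0330810546875, -173.8511199951172), (62.62925338745117, 210.0841522216797), 4.014785289764404) [ 0.4277 -0.2788] [ 0.5042 -0.0677] 0.035103943139422444
w1 0.025 7032 ((466.0887756347656, -173.87916564941406), (62.77640151977539, 210.15675354003906), 3.9963667392730713) [ 0.4277 -0.2801] [ 0.5045 -0.0677] 0.04870942768803016
top 0.046 603 ((468.0138854980469, -206.65707397460938), (61.86673355102539, 139.9546356201172), 3.9984450340270996) [ 0.4338 -0.2773] [ 0.5033 -0.1369] 0.04887692864756099
top 0.031 257 ((465.2762756347656, -171.36993408203125), (62.056217193603516, 208.99266052246094), 4.093551158905029) [ 0.4272 -0.2752] [ 0.4917 -0.0672] 0.03503293135130314
top 0.025 1011 ((467.0638732910156, -192.67466735839844), (62.45344924926758, 252.22373962402344), 4.155659198760986) [ 0.4272 -0.3195] [ 0.5036 -0.065 ] 0.047192851121689916
```

View pics/w5.png

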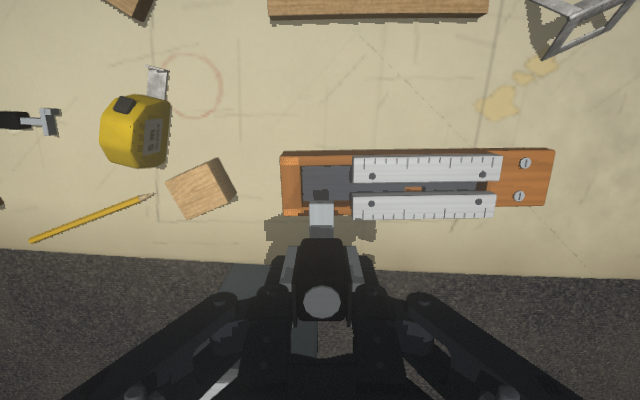

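```bash
cat > kp.py <<'E'
from h import *
def key(c,d,tp,R):
    ps=[]
    for v in range(100,400):
        for u in range(230,410):
            if d[v,u]>0: ps.append(pix2w(c,d,u,v))
    P=(np.array(ps)-tp)@R
    P=P[(abs(P[:,0])<.03)&(abs(P[:,1])<.0135)]
    for nm,a,b in(("top",-.040,-.030),("bar",.034,.042)):
        t=P[(P[:,2]>a)&(P[:,2]<b)]
        if len(t)>20: r=cv2.minAreaRect((t[:,:2]*1000).astype(np.float32));print(nm,len(t),r,"zmed",np.median(t[:,2]).round(4),"x",(t[:,0].min()*1e3).round(1),(t[:,0].max()*1e3).round(1),"y",np.percentile(t[:,1]*1e3,[1,99]).round(1))
if __name__=="__main__":
    s,R=tool([0.4615,-0.1139,.10],94.15)
    f=np.load("w5.npz");key({k:f[k] for k in("intrinsics","k1","world_to_cam")},f["d"],s["tool_pos"],R)
E
python3 kp.py
```

```text
t 6.4 pos [ 0.4604 -0.1088  0.182 ] yaw_y -86.85 z [-1.1e-03  6.0e-04 -1.0e+00] F [-0.3  0.7 -0.9] q6 1.231 w 0.251 49.819453954696655
d tool [0.0009 0.0052 0.082 ]
roll(+ = world cw) -0.9986184996864722
top 3167 ((1.091578483581543, 0.06043434143066406), (26.975126266479492, 24.52507209777832), 89.68148040771484) zmed -0.0355 x -11.2 13.4 y [-12.6  13.3]
bar 664 ((7.839250564575195, 0.4842386245727539), (15.820603370666504, 24.388906478881836), 89.5558090209961) zmed 0.038 x -4.4 20.0 y [-7.2  8.4]
```

>>> step_arm([
  {"fingers":1,"dx":0,"dy":0.005,"dz":0.03,"roll":-1},
  {"fingers":1,"dx":0,"dy":0.005,"dz":0.06,"roll":-1},
  {"fingers":1,"dx":0,"dy":0.005,"dz":0.08,"roll":-1},
  {"fingers":1,"dx":0,"dy":0.005,"dz":0.085,"roll":-1},
  {"fingers":1,"dx":0,"dy":0.005,"dz":0.085,"roll":-1},
  {"fingers":1,"dx":0,"dy":0.005,"dz":0.085,"roll":-1},
])

```text
time: 7.15
tool_pos: [0.4621, -0.1151, 0.0988]
tcp_rot: [3.139, 0.112, 0.003]
wrist_force: [0.5, 0.5, -1.5]
width: 0.252
grip_force: 49.8
```

```bash
cat > chk.py <<'E'
from kp import *
im,d,c=grab("wrist");s,R=tool()
cv2.imwrite("pics/w6.png",cv2.resize(im[120:320,180:500],None,fx=2.5,fy=2.5,interpolation=cv2.INTER_CUBIC))
key(c,d,s["tool_pos"],R)
P=np.array([pix2w(c,d,u,v) for v in range(0,400) for u in range(0,640) if d[v,u]>0])
t=P[(P[:,2]>.046)&(P[:,2]<.052)&(P[:,1]<-.13)&(P[:,1]>-.29)&(P[:,0]>.42)&(P[:,0]<.51)]
r=cv2.minAreaRect((t[:,:2]*1000).astype(np.float32));print("lips",r)
a=np.radians(4.15);X=np.array([np.cos(a),np.sin(a)]);Y=np.array([-X[1],X[0]]);O=np.array([.4684,-.2087])
k=(s["tool_pos"]+R@[.001,0,.0545]);print("key in track",((k[:2]-O)@X*1e3).round(2),((k[:2]-O)@Y*1e3).round(2),(k[2]*1e3).round(2))
E
python3 chk.py
```

```text
t 7.2 pos [ 0.4621 -0.1152  0.0988] yaw_y -85.93 z [ 2.2e-03 -7.0e-04 -1.0e+00] F [-0.3 -0.4 -1.4] q6 1.203 w 0.251 49.80382204055786
top 3193 ((1.2899045944213867, -0.032062530517578125), (24.58021354675293, 26.97538948059082), 0.14016757905483246) zmed -0.0357 x -11.0 13.6 y [-12.7  13.1]
bar 659 ((7.827426910400391, 0.39333057403564453), (15.818233489990234, 24.73826789855957), 89.8760986328125) zmed 0.0378 x -4.6 20.2 y [-7.4  8.3]
lips ((468.2774963378906, -208.75608825683594), (62.94690704345703, 140.3018035888672), 4.24606466293335)
key in track 1.6 93.66 44.34
```

View pics/w6.png

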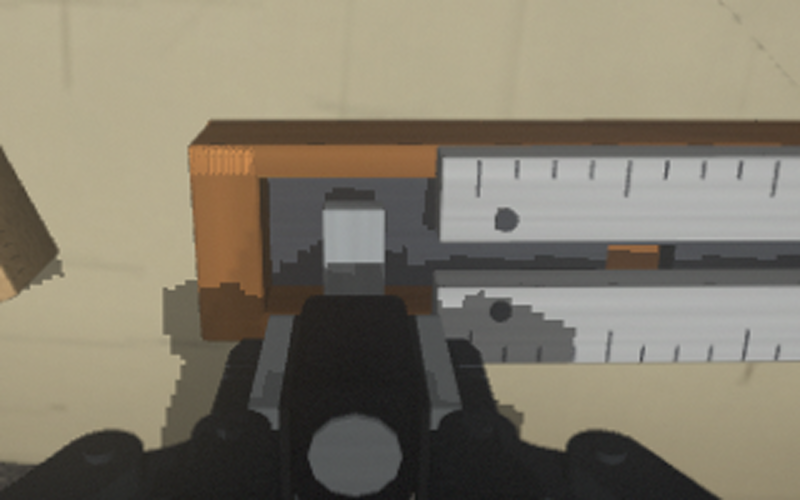

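>>> step_arm([
  {"fingers":1,"dx":-0.0015,"dy":0,"dz":0,"roll":0},
  {"fingers":1,"dx":-0.0015,"dy":0,"dz":0,"roll":0},
  {"fingers":1,"dx":-0.0015,"dy":0,"dz":0.005,"roll":0},
  {"fingers":1,"dx":-0.0015,"dy":0,"dz":0.005,"roll":0},
  {"fingers":1,"dx":-0.0015,"dy":0,"dz":0.005,"roll":0},
])

```text
time: 7.82
tool_pos: [0.4594, -0.1152, 0.0924]
tcp_rot: [-3.139, -0.111, 0.001]
wrist_force: [1.0, -0.6, -2.5]
width: 0.254
grip_force: 49.8
```

```bash
cat > st.py <<'E'
from h import *
def st(n=1):
    s,R=tool()
    a=np.radians(4.15);X=np.array([np.cos(a),np.sin(a)]);Y=np.array([-X[1],X[0]]);O=np.array([.4683,-.2087])
    k=s["tool_pos"]-np.array([0,0,.0545]);k[:2]+=.001*X
    print("key in track",((k[:2]-O)@X*1e3).round(2),((k[:2]-O)@Y*1e3).round(2),(k[2]*1e3).round(2),"F track",(s["wrist_force"][:2]@X).round(1),(s["wrist_force"][:2]@Y).round(1),s["wrist_force"][2].round(1),"M",s["torque"].round(2))
if __name__=="__main__": st()
E
python3 st.py
```

```text
t 7.83 pos [ 0.4594 -0.1152  0.0924] yaw_y -85.96 z [-4.e-04  1.e-04 -1.e+00] F [ 1.  -0.6 -2.5] q6 1.202 w 0.254 49.80419218540192
key in track -1.1 93.89 37.89 F track 0.9 -0.7 -2.5 M [ 0.04 -0.02 -0.06]
```

>>> step_arm([
  {"fingers":1,"dx":0,"dy":0,"dz":0.008,"roll":0},
  {"fingers":1,"dx":0,"dy":0,"dz":0.008,"roll":0},
  {"fingers":1,"dx":0,"dy":0,"dz":0.008,"roll":0},
])

```text
time: 8.2
tool_pos: [0.4594, -0.1151, 0.0843]
tcp_rot: [-3.139, -0.111, 0.001]
wrist_force: [-0.9, -0.6, -1.8]
width: 0.249
grip_force: 49.8
```

```bash
python3 - <<'E'
from st import *
for _ in range(4): st(); read_camera("top")
im,d,c=grab("wrist");s,R=tool()
from kp import key; key(c,d,s["tool_pos"],R)
P=np.array([pix2w(c,d,u,v) for v in range(0,400) for u in range(0,640) if d[v,u]>0])
t=P[(P[:,2]>.046)&(P[:,2]<.052)&(P[:,1]<-.13)&(P[:,1]>-.29)&(P[:,0]>.42)&(P[:,0]<.51)]
print("lips",cv2.minAreaRect((t[:,:2]*1000).astype(np.float32)))
cv2.imwrite("pics/w7.png",cv2.resize(im[120:320,180:500],None,fx=2.5,fy=2.5,interpolation=cv2.INTER_CUBIC))
E
```

```text
t 8.2 pos [ 0.4594 -0.1151  0.0843] yaw_y -85.95 z [-6.e-04  2.e-04 -1.e+00] F [-0.9 -0.6 -1.8] q6 1.202 w 0.249 49.81247305870056
key in track -1.15 93.96 29.85 F track -0.9 -0.5 -1.8 M [ 0.02 -0.   -0.  ]
t 8.25 pos [ 0.4596 -0.1152  0.0845] yaw_y -85.95 z [-2.e-04  1.e-04 -1.e+00] F [-1.4 -0.3 -1.9] q6 1.202 w 0.253 49.81258928775787
key in track -0.96 93.9 30.04 F track -1.4 -0.2 -1.9 M [ 0.   -0.   -0.03]
t 8.3 pos [ 0.4596 -0.1152  0.0847] yaw_y -85.95 z [ 1.e-04 -0.e+00 -1.e+00] F [ 0.3 -1.  -1.1] q6 1.202 w 0.252 49.81220841407776
key in track -0.88 93.85 30.16 F track 0.2 -1.0 -1.1 M [-0.02 -0.02  0.03]
t 8.35 pos [ 0.4597 -0.1152  0.0847] yaw_y -85.96 z [ 2.e-04 -0.e+00 -1.e+00] F [-0.5 -0.2 -2. ] q6 1.202 w 0.25 49.81209754943848
key in track -0.84 93.84 30.21 F track -0.5 -0.2 -2.0 M [ 0.   -0.01  0.02]
t 8.45 pos [ 0.4597 -0.1152  0.0848] yaw_y -85.95 z [ 3.e-04 -1.e-04 -1.e+00] F [-0.3 -1.  -1.8] q6 1.202 w 0.249 49.81280744075775
top 3186 ((1.3602285385131836, 0.07771015167236328), (26.930830001831055, 24.45108413696289), 89.73883819580078) zmed -0.0357 x -10.9 13.6 y [-12.6  13.2]
bar 660 ((8.303472518920898, 0.4718937873840332), (15.739684104919434, 23.808692932128906), 89.59320831298828) zmed 0.0378 x -3.7 20.2 y [-7.2  8.3]
lips ((468.3636169433594, -208.88546752929688), (62.96171188354492, 140.5333251953125), 4.075695037841797)
```

>>> step_arm([
  {"fingers":1,"dx":0.0006,"dy":0,"dz":0.005,"roll":-0.1},
  {"fingers":1,"dx":0.0006,"dy":0,"dz":0.01,"roll":-0.1},
  {"fingers":1,"dx":0.0006,"dy":0,"dz":0.0135,"roll":-0.1},
  {"fingers":1,"dx":0.0006,"dy":0,"dz":0.0135,"roll":-0.1},
  {"fingers":1,"dx":0.0006,"dy":0,"dz":0.0135,"roll":-0.1},
])

```text
time: 9.07
tool_pos: [0.4602, -0.1152, 0.0711]
tcp_rot: [3.14, 0.114, -0.0]
wrist_force: [1.0, -0.2, -2.6]
width: 0.251
grip_force: 49.8
```

```bash
python3 st.py
```

```text
t 9.07 pos [ 0.4602 -0.1152  0.0711] yaw_y -85.85 z [-0. -0. -1.] F [ 1.  -0.2 -2.6] q6 1.201 w 0.251 49.81211006641388
key in track -0.32 93.87 16.59 F track 1.0 -0.3 -2.6 M [-0.01  0.03 -0.03]
```

>>> step_arm([
  {"fingers":1,"dx":0,"dy":0,"dz":0.0006,"roll":0},
  {"fingers":1,"dx":0,"dy":0,"dz":0.0012,"roll":0},
  {"fingers":1,"dx":0,"dy":0,"dz":0.0012,"roll":0},
])

```text
time: 9.45
tool_pos: [0.4603, -0.1152, 0.07]
tcp_rot: [3.139, 0.114, 0.0]
wrist_force: [0.4, 0.5, -1.3]
width: 0.25
grip_force: 49.9
```

>>> step_arm([
  {"fingers":1,"dx":0,"dy":0,"dz":0.0004,"roll":0},
  {"fingers":1,"dx":0,"dy":0,"dz":0.0004,"roll":0},
  {"fingers":1,"dx":0,"dy":0,"dz":0.0004,"roll":0},
])

```text
time: 9.82
tool_pos: [0.4604, -0.1152, 0.0699]
tcp_rot: [3.139, 0.114, 0.001]
wrist_force: [-1.6, -0.0, 3.8]
width: 0.249
grip_force: 50.5
```

```bash
python3 st.py
```

```text
t 9.82 pos [ 0.4604 -0.1152  0.0699] yaw_y -85.86 z [ 4.e-04 -1.e-04 -1.e+00] F [-1.6 -0.   3.8] q6 1.201 w 0.249 50.52521288394928
key in track -0.11 93.81 15.43 F track -1.6 0.1 3.8 M [0.13 0.28 0.  ]
```

>>> step_arm([
  {"fingers":1,"dx":0,"dy":0.002,"dz":0.0002,"roll":0},
  {"fingers":1,"dx":0,"dy":0.005,"dz":0.0002,"roll":0},
  {"fingers":1,"dx":0,"dy":0.008,"dz":0.0002,"roll":0},
  {"fingers":1,"dx":0,"dy":0.011,"dz":0.0002,"roll":0},
  {"fingers":1,"dx":0,"dy":0.014,"dz":0.0002,"roll":0},
  {"fingers":1,"dx":0,"dy":0.017,"dz":0.0002,"roll":0},
  {"fingers":1,"dx":0,"dy":0.02,"dz":0.0002,"roll":0},
])

```text
time: 10.7
tool_pos: [0.4622, -0.1342, 0.0699]
tcp_rot: [-3.138, -0.112, -0.002]
wrist_force: [0.2, 4.4, 5.4]
width: 0.252
grip_force: 50.9
```

```bash
python3 st.py
```

```text
t 10.7 pos [ 0.4622 -0.1342  0.0699] yaw_y -85.92 z [ 0.0011  0.0021 -1.    ] F [0.2 4.4 5.4] q6 1.162 w 0.252 50.90421974658966
key in track 0.36 74.78 15.42 F track 0.5 4.4 5.4 M [ 1.21  0.16 -0.04]
```

>>> step_arm([
  {"fingers":1,"dx":-0.0002,"dy":0.003,"dz":0,"roll":0},
  {"fingers":1,"dx":-0.0002,"dy":0.006,"dz":0,"roll":0},
  {"fingers":1,"dx":-0.0002,"dy":0.009,"dz":0,"roll":0},
  {"fingers":1,"dx":-0.0002,"dy":0.012,"dz":0,"roll":0},
  {"fingers":1,"dx":-0.0002,"dy":0.015,"dz":0,"roll":0},
  {"fingers":1,"dx":-0.0002,"dy":0.018,"dz":0,"roll":0},
  {"fingers":1,"dx":-0.0002,"dy":0.021,"dz":0,"roll":0},
  {"fingers":1,"dx":-0.0002,"dy":0.024,"dz":0,"roll":0},
])

```text
time: 11.7
tool_pos: [0.4637, -0.1581, 0.0698]
tcp_rot: [-3.138, -0.112, -0.002]
wrist_force: [-0.3, 4.1, 5.2]
width: 0.249
grip_force: 50.9
```

```bash
python3 st.py
```

```text
t 11.7 pos [ 0.4637 -0.1581  0.0698] yaw_y -85.91 z [ 9.0e-04  2.1e-03 -1.0e+00] F [-0.3  4.1  5.2] q6 1.117 w 0.249 50.85655331611633
key in track 0.09 50.79 15.33 F track 0.0 4.1 5.2 M [ 1.1   0.18 -0.01]
```

>>> step_arm([
  {"fingers":1,"dx":0,"dy":0.003,"dz":0,"roll":0},
  {"fingers":1,"dx":0,"dy":0.006,"dz":0,"roll":0},
  {"fingers":1,"dx":0,"dy":0.009,"dz":0,"roll":0},
  {"fingers":1,"dx":0,"dy":0.012,"dz":0,"roll":0},
  {"fingers":1,"dx":0,"dy":0.015,"dz":0,"roll":0},
  {"fingers":1,"dx":0,"dy":0.018,"dz":0,"roll":0},
])

```text
time: 12.45
tool_pos: [0.465, -0.176, 0.0698]
tcp_rot: [-3.137, -0.112, -0.001]
wrist_force: [0.0, 5.6, 4.5]
width: 0.245
grip_force: 50.9
```

>>> step_arm([
  {"fingers":1,"dx":0,"dy":0.002,"dz":0,"roll":0},
  {"fingers":1,"dx":0,"dy":0.004,"dz":0,"roll":0},
])

```text
time: 12.7
tool_pos: [0.4653, -0.1799, 0.0699]
tcp_rot: [-3.137, -0.112, -0.001]
wrist_force: [-0.2, 5.5, 5.9]
width: 0.248
grip_force: 50.9
```

```bash
python3 st.py
```

```text
t 12.7 pos [ 0.4653 -0.1799  0.0699] yaw_y -85.92 z [ 8.0e-04  2.3e-03 -1.0e+00] F [-0.2  5.5  5.9] q6 1.077 w 0.248 50.87035596370697
key in track 0.04 28.91 15.35 F track 0.2 5.5 5.9 M [ 1.17  0.13 -0.1 ]
```

>>> step_arm([
  {"fingers":1,"dx":0,"dy":0.002,"dz":0,"roll":0},
  {"fingers":1,"dx":0,"dy":0.004,"dz":0,"roll":0},
])

```text
time: 12.95
tool_pos: [0.4655, -0.1839, 0.0698]
tcp_rot: [-3.137, -0.112, -0.001]
wrist_force: [-0.8, 5.0, 5.8]
width: 0.255
grip_force: 50.9
```

>>> step_arm([
  {"fingers":1,"dx":0,"dy":0.002,"dz":0,"roll":0},
  {"fingers":1,"dx":0,"dy":0.004,"dz":0,"roll":0},
])

```text
time: 13.2
tool_pos: [0.4658, -0.1879, 0.0698]
tcp_rot: [-3.137, -0.112, -0.001]
wrist_force: [-0.1, 5.4, 6.4]
width: 0.248
grip_force: 50.9
```

>>> step_arm([
  {"fingers":1,"dx":0,"dy":0.002,"dz":0,"roll":0},
  {"fingers":1,"dx":0,"dy":0.004,"dz":0,"roll":0},
])

```text
time: 13.45
tool_pos: [0.4661, -0.1919, 0.0698]
tcp_rot: [-3.137, -0.112, -0.001]
wrist_force: [-0.4, 5.1, 5.9]
width: 0.246
grip_force: 50.9
```

>>> step_arm([
  {"fingers":1,"dx":0,"dy":0.002,"dz":0,"roll":0},
  {"fingers":1,"dx":0,"dy":0.004,"dz":0,"roll":0},
])

```text
time: 13.7
tool_pos: [0.4663, -0.1958, 0.0698]
tcp_rot: [-3.137, -0.112, -0.001]
wrist_force: [-0.9, 5.7, 5.4]
width: 0.251
grip_force: 50.8
```

>>> step_arm([
  {"fingers":1,"dx":0,"dy":0.002,"dz":0,"roll":0},
  {"fingers":1,"dx":0,"dy":0.004,"dz":0,"roll":0},
])

```text
time: 13.95
tool_pos: [0.4664, -0.1998, 0.0697]
tcp_rot: [-3.137, -0.112, -0.0]
wrist_force: [-0.3, 4.2, 5.9]
width: 0.254
grip_force: 50.7
```

>>> step_arm([
  {"fingers":1,"dx":0,"dy":0.002,"dz":0,"roll":0},
  {"fingers":1,"dx":0,"dy":0.004,"dz":0,"roll":0},
])

```text
time: 14.2
tool_pos: [0.4666, -0.2039, 0.0696]
tcp_rot: [-3.137, -0.112, -0.0]
wrist_force: [0.0, 3.7, 3.9]
width: 0.248
grip_force: 50.6
```

>>> step_arm([
  {"fingers":1,"dx":0,"dy":0.002,"dz":0,"roll":0},
  {"fingers":1,"dx":0,"dy":0.003,"dz":0,"roll":0},
])

```text
time: 14.45
tool_pos: [0.4664, -0.2083, 0.0687]
tcp_rot: [3.139, 0.114, -0.001]
wrist_force: [-0.8, -0.5, -1.5]
width: 0.252
grip_force: 50.0
```

>>> step_arm([
  {"fingers":1,"dx":0,"dy":0,"dz":0.0005,"roll":0},
  {"fingers":1,"dx":0,"dy":0,"dz":0.001,"roll":0},
  {"fingers":1,"dx":0,"dy":0,"dz":0.001,"roll":0},
])

```text
time: 14.82
tool_pos: [0.4665, -0.2079, 0.0681]
tcp_rot: [-3.139, -0.114, 0.0]
wrist_force: [0.5, 0.2, -1.6]
width: 0.252
grip_force: 50.0
```

```bash
python3 st.py
```

```text
t 14.82 pos [ 0.4665 -0.2079  0.0681] yaw_y -85.86 z [-3.e-04  0.e+00 -1.e+00] F [ 0.5  0.2 -1.6] q6 1.031 w 0.252 49.95564043521881
key in track -0.69 0.89 13.6 F track 0.5 0.1 -1.6 M [ 0.01 -0.01  0.  ]
```

>>> step_arm([
  {"fingers":1,"dx":0,"dy":0,"dz":0.002,"roll":0},
  {"fingers":1,"dx":0,"dy":0,"dz":0.004,"roll":0},
  {"fingers":1,"dx":0,"dy":0,"dz":0.006,"roll":0},
  {"fingers":1,"dx":0,"dy":0,"dz":0.006,"roll":0},
  {"fingers":1,"dx":0,"dy":0,"dz":0.006,"roll":0},
])

```text
time: 15.45
tool_pos: [0.4667, -0.2079, 0.0623]
tcp_rot: [-3.14, -0.114, 0.0]
wrist_force: [0.8, 0.3, -2.0]
width: 0.252
grip_force: 49.9
```

```bash
python3 st.py
```

```text
t 15.45 pos [ 0.4667 -0.2079  0.0623] yaw_y -85.85 z [-0.  0. -1.] F [ 0.8  0.3 -2. ] q6 1.031 w 0.252 49.94666397571564
key in track -0.55 0.88 7.79 F track 0.8 0.3 -2.0 M [-0.01  0.    0.01]
```

>>> step_arm([
  {"fingers":1,"dx":0,"dy":0,"dz":0.0005,"roll":0},
  {"fingers":1,"dx":0,"dy":0,"dz":0.001,"roll":0},
  {"fingers":1,"dx":0,"dy":0,"dz":0.001,"roll":0},
])

```text
time: 15.82
tool_pos: [0.4667, -0.2079, 0.0613]
tcp_rot: [-3.139, -0.114, 0.0]
wrist_force: [-0.2, 0.6, -0.1]
width: 0.25
grip_force: 49.9
```

>>> step_arm([
  {"fingers":1,"dx":0,"dy":0,"dz":0.0004,"roll":0},
  {"fingers":1,"dx":0,"dy":0,"dz":0.0004,"roll":0},
  {"fingers":1,"dx":0,"dy":0,"dz":0.0004,"roll":0},
])

```text
time: 16.2
tool_pos: [0.4667, -0.208, 0.061]
tcp_rot: [3.139, 0.114, 0.0]
wrist_force: [-0.6, 0.4, -1.1]
width: 0.249
grip_force: 50.2
```

```bash
python3 st.py
```

```text
t 16.2 pos [ 0.4667 -0.208   0.061 ] yaw_y -85.85 z [ 1.e-04 -0.e+00 -1.e+00] F [-0.6  0.4 -1.1] q6 1.031 w 0.249 50.17866611480713
key in track -0.5 0.85 6.5 F track -0.5 0.5 -1.1 M [-0.    0.08  0.05]
```

>>> step_arm([
  {"fingers":1,"dx":0,"dy":0,"dz":0.0003,"roll":0},
  {"fingers":1,"dx":0,"dy":0,"dz":0.0003,"roll":0},
  {"fingers":1,"dx":0,"dy":0,"dz":0.0003,"roll":0},
])

```text
time: 16.58
tool_pos: [0.4668, -0.2079, 0.061]
tcp_rot: [3.14, 0.114, 0.0]
wrist_force: [-2.2, 0.5, 4.9]
width: 0.249
grip_force: 50.5
```

```bash
python3 st.py
```

```text
t 16.57 pos [ 0.4668 -0.2079  0.061 ] yaw_y -85.85 z [ 1.e-04 -0.e+00 -1.e+00] F [-2.2  0.5  4.9] q6 1.031 w 0.249 50.540598034858704
key in track -0.49 0.86 6.45 F track -2.2 0.7 4.9 M [0.24 0.33 0.02]
```

>>> step_arm([
  {"fingers":1,"dx":0,"dy":0,"dz":0,"roll":0},
  {"fingers":1,"dx":0,"dy":0,"dz":0,"roll":0},
  {"fingers":0.3,"dx":0,"dy":0,"dz":0,"roll":0},
  {"fingers":0,"dx":0,"dy":0,"dz":0,"roll":0},
  {"fingers":-0.5,"dx":0,"dy":0,"dz":0,"roll":0},
  {"fingers":-1,"dx":0,"dy":0,"dz":0,"roll":0},
  {"fingers":-1,"dx":0,"dy":0,"dz":0,"roll":0},
  {"fingers":-1,"dx":0,"dy":0,"dz":0,"roll":0},
], squeeze=20)

```text
time: 17.58
tool_pos: [0.4667, -0.208, 0.0606]
tcp_rot: [3.139, 0.114, 0.0]
wrist_force: [0.6, -0.4, 0.7]
width: 0.997
grip_force: 0.0
```

>>> step_arm([
  {"fingers":-1,"dx":0,"dy":0,"dz":-0.01,"roll":0},
  {"fingers":-1,"dx":0,"dy":0,"dz":-0.03,"roll":0},
  {"fingers":-1,"dx":0,"dy":0,"dz":-0.06,"roll":0},
  {"fingers":-1,"dx":0,"dy":0,"dz":-0.09,"roll":0},
  {"fingers":-1,"dx":0,"dy":0,"dz":-0.12,"roll":0},
  {"fingers":-1,"dx":0,"dy":0,"dz":-0.12,"roll":0},
  {"fingers":-1,"dx":0,"dy":0,"dz":-0.12,"roll":0},
])

```text
time: 18.45
tool_pos: [0.4664, -0.2078, 0.1803]
tcp_rot: [-3.139, -0.114, 0.0]
wrist_force: [-0.8, 0.1, 0.3]
width: 1.002
grip_force: 0.0
```

```bash
python3 - <<'E'
from h import *
s,R=tool()
im,d,c=grab("wrist");sc=read_camera("scene")[0]
cv2.imwrite("pics/f.png",np.hstack([cv2.resize(im[140:300,220:420],(500,400)),cv2.resize(sc[100:200,355:430],(300,400))]))
P=np.array([pix2w(c,d,u,v) for v in range(100,330) for u in range(200,450) if d[v,u]>0])
m=(np.hypot(P[:,0]-.468,P[:,1]+.2079)<.03)&(P[:,2]>.088)&(P[:,2]<.11)
g=P[m];print(cv2.minAreaRect((g[:,:2]*1000).astype(np.float32)),np.percentile(g[:,2],[5,50,95]).round(4))
E
```

```text
t 18.45 pos [ 0.4664 -0.2078  0.1803] yaw_y -85.86 z [-2.e-04  2.e-04 -1.e+00] F [-0.8  0.1  0.3] q6 1.031 w 1.002 0.0
((468.33441162109375, -208.58705139160156), (23.37955665588379, 21.929981231689453), 3.9209868907928467) [0.0924 0.0964 0.0985]
```

View pics/f.png

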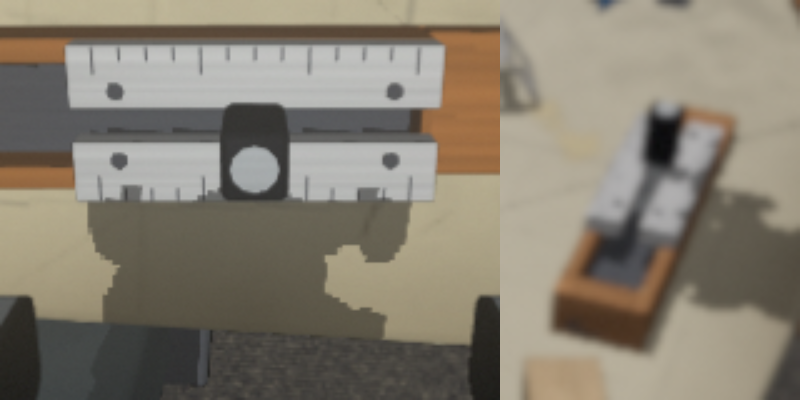

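The key stands upright between the lips, around (253,150) in the left crop. Its top is at 96 mm, which matches 6 + 90 mm for a seated key. Handing in.

```bash
python3 -c "
from workcell import *
print(finish_job())"
```

```text
the job is handed in; nothing more can be done
None
```

The stop key is standing upright and fully seated in the hidden pocket, released with the gripper clear above it; the drag stayed light (the readings I took showed about 8 N or less on the floor), and the job is handed in at about 18.5 s.

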